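# Index the jig table and fit the stop cam

### The arm

A 6-joint arm with a two-finger parallel gripper is mounted at the origin on the work surface. World frame = base frame: x ahead of the robot, y to its left, z up, the work surface at z = 0. Lengths are in m, angles in rad, forces in N, time in s.
With the tool pointing down it reaches from about 0.275 to 0.875 m from the base axis. Payload 12.5 kg.
Tool frame: the origin (TCP) lies on the centre line of the jaws, within the pads' length; the fingertips stand r.finger_overhang ahead of it and the grasp point (between the pads) lies 3 mm ahead of it (r.finger_overhang is the distance from the TCP to the fingertips, in m); z points along the fingers, y is the line along which they close (so a half turn about z gives the same grasp; the last joint's range is limited). The gripper opens to 85 mm and grips with 20 to 120 N. Pads are 22 mm wide; open, the fingers measure 114 mm over their backs; the gripper's body (76 mm by 85 mm) begins 54 mm behind the grasp point. The pads swing forward as they close: fully open they stand 13 mm farther back than shut.
Start: joints at [-1.36, 0.351, 1.652, -0, 1.139, -0.085], TCP at [0.16, -0.526, 0.215] pointing down, gripper open.
Joint ranges: [-2.75, 2.75], [-0.79, 2.1], [0.01, 2.65], [-1.57, 4.71], [0.07, 3.14], [-2.87, 2.87]. Speed limits (rad/s): [2.22, 2.22, 2.79, 3.14, 3.14, 3.14].

### API

Orientations are given as a unit quaternion [x, y, z, w].
In Python, from cell import r, optics gives the robot as it stands. The module is installed in compiled form; this text tells all that it offers. Calls block until the motion is done:
- r.move_to(position, orientation): joint-space move of the TCP to a pose.
- r.move_linear(position, rot=None, vel=0.15): straight line of the TCP; rot=None keeps the orientation; vel is the mean speed in m/s.
- r.set_joints(angles): joint-space move.
- r.set_gripper(opening, squeeze=None): opening from 0.0 (shut) to 1.0 (fully open); squeeze is the grip in N (None keeps the last); returns when the fingers have stopped.
- r.sleep(seconds).
- r.inverse_kinematics(position, orientation): joint angles nearest the present ones, or None.
- optics.get_image(name): name is "scene" or "top"; returns a dict with "pixels" (400x640x3 uint8, red, green, blue), "depth" (400x640 float32, m along the optical axis (not along the pixel's ray), 0 where there is no reading), "fx", "fy", "cx", "cy" (pixels), "camera_from_world" (4x4, takes a point from world to camera coordinates). Camera axes: x right, y down, z forward; pixel columns grow to the right and rows downward; lengths in m; the calibration is good to about 2 mm. A picture is of the moment at which its call begins.
A pose or a line that the arm cannot do raises r.PlanningError and nothing moves.
- r.hand_in(): hands the job in; it is judged then, once.
Readings, each from a call of its own:
- r.current_t(): time.
- r.current_q(): joint angles.
- r.current_qvel(): joint speeds.
- r.current_effort(): joint torques, N m.
- r.current_tool_pos(): TCP position.
- r.current_ee_rot(): TCP orientation.
- r.current_contact_force(): force on the tool from outside, world axes, zero at the start.
- r.current_torque(): the same for the moment, N m.
- r.current_opening(): opening from 0.0 (shut) to 1.0 (fully open).
- r.current_finger_force(): force on a finger pad.
Only numpy, scipy, OpenCV 4.12 (cv2) and the standard library are available. Lean on these libraries where they do the work, as an engineer would, in place of code of your own. Each camera call takes 0.05 s, during which the arm holds its last target. There are 200 camera calls.

### The job

On the indexing jig table, pull up the spring plunger knob, swing the stage by it to the hole beside the green disc and let the plunger drop fully home so that the stage is locked there. Then fit the red stop cam onto the flatted spindle in the middle of the stage, flat to flat, all the way down on the stage, and let go. Do not shift or tip the spray can, jar, wooden offcut or screwdriver standing about.

Things in the scene. Friction and masses are not known exactly. Their poses are not given: they have to be found in the camera images.
- index_base: Fixed base of the indexing jig table: grey sector plate 16 mm thick, outer radius 160 mm. Origin on the turning axis at bench level (z = 0), z up, its -x axis towards the middle index hole. Five holes, 13 mm wide, lie 110 mm from the axis at -60, -30, 0, 30, 60 degrees counter-clockwise (from above) from -x.
- hole_mid (a point): Mouth of the middle index hole, on the plate's top face, 16 mm above the bench. The plunger starts locked in this hole; each of the other four holes has one coloured disc just outside it, and which colour is where varies.
- stage (a joint): Stage angle, rad about the vertical, counter-clockwise positive from above: 0 at the start (middle hole), 0.524 per hole, stops at +-1.16. Aluminium disc, radius 80 mm, top 34 mm above the bench, with an arm 34 mm wide reaching 127 mm from the axis along its own -x that carries the plunger. Light friction (about 1 N at the knob) holds it while the plunger is out.
- plunger (a joint): Lift of the spring plunger, m: 0 fully home in a hole, 0.018 fully pulled. Its pin (10 mm, round tip) is clear of the plate above 0.010; let go between holes it rests on the plate at about 0.010. The spring pushes down with 6.5 N when home, 11 N fully pulled. With the pin within about 3 mm of a hole's centre it drops in by itself.
- knob (a point): Centre of the plunger's knob, on the stage's arm 110 mm from the axis, 75 mm above the bench when home. Upright black cylinder 32 mm across, 30 mm tall, with an orange cap 38 mm across, 6 mm thick on top. 2 mm below the knob stands a fixed collar 28 mm across. The knob moves up with the plunger and round with the stage and does not spin on the arm. z up, x as the stage's.
- spindle_foot (a point): Point on the turning axis at the stage's top face, 34 mm above the bench; turns with the stage. Its +x points opposite to the plunger arm. The steel spindle rises 30 mm from here: 24 mm across with one flat, 5 mm from the axis, that faces +x; its top 6 mm taper in by about 3 mm all round.
- cam_centre (a point): Centre, half-way up, of the loose red stop cam, lying underside down on a black rubber mat (4 mm thick); 0.2 to 0.42 kg. Square hub 40 x 40 mm, 50 mm tall, faces across x and y, with an upright D bore right through: 27 mm across, flat 6.3 mm from the axis on the +x side. z up. Seated, its +x agrees with the spindle's +x (to about 5 degrees) and it is 25 mm above spindle_foot.
- cam_nose (a point): Tip of the cam's pointed lobe, mid-thickness: 85 mm from the bore axis along the cam's +x. Lobe (and a short tail reaching 45 mm along -x) is 14 mm thick, along the underside, and at most 40 mm wide, so the hub's +y and -y faces are free over their full height to be gripped.
- cam: The stop cam itself; origin on the bore axis at its underside, axes as cam_centre.
- green_mark (a point): Centre of the top face of the green marker disc (26 mm across, 5 mm thick), fixed on the sector plate 143 mm from the turning axis, straight outward (33 mm) of the index hole it marks.
- yellow_mark (a point): Centre of the top face of the yellow marker disc (26 mm across, 5 mm thick), fixed on the sector plate 143 mm from the turning axis, straight outward (33 mm) of the index hole it marks.
- blue_mark (a point): Centre of the top face of the blue marker disc (26 mm across, 5 mm thick), fixed on the sector plate 143 mm from the turning axis, straight outward (33 mm) of the index hole it marks.
- white_mark (a point): Centre of the top face of the white marker disc (26 mm across, 5 mm thick), fixed on the sector plate 143 mm from the turning axis, straight outward (33 mm) of the index hole it marks.
- spray_can_mid (a point): Bystander: standing spray can, 62 mm across, 185 mm tall; point at half height.
- jar_mid (a point): Bystander: standing amber glass jar, 68 mm across, 100 mm tall; point at half height.
- offcut_mid (a point): Bystander: wooden offcut standing on end, 44 x 44 x 120 mm; point at its centre.
- screwdriver_grip (a point): Bystander: screwdriver 190 mm long lying on the bench; point at its handle, x along the shaft.
Things that resemble listed ones, but are neither listed nor needed, are in the scene too. Of the things shaped like the cam, the red one is meant.

How it is judged:
By the outcome, as a careful person would: the job done as asked, in the order asked, and still so for the second after the job is handed in, with the robot touching nothing.
It also fails if it takes over 58 s, if anything falls off the work surface, if the arm or the gripper's body presses on something with over 40 N, if the wrist force passes 120 N, or if a joint passes its speed limit or range.

## Working session

There is one attempt and no reset: what is moved stays moved. The work goes in short steps, each a Python script; the robot and the scene stay as the last script left them, time stands still between calls to the robot, and variables do not carry over. Pictures are saved under pics/ and viewed, at most 10 in all, crops included, and the job is handed in when it is done.

```bash
mkdir -p pics; python3 - <<'E'
from cell import r, optics
import cv2,numpy as np
for n in("top","scene"):
    d=optics.get_image(n); cv2.imwrite(f"pics/{n}0.png",d["pixels"][:,:,::-1]); np.savez(f"{n}0.npz",**d)
    print(n,d["fx"],d["cx"],d["cy"],np.round(np.linalg.inv(d["camera_from_world"]),3).tolist())
print(r.finger_overhang,r.current_ee_rot(),r.current_t())
E
```

```text
top 415.7894877085812 313.5110766884325 193.51510223171775 [[0.027, -0.983, 0.179, 0.363], [-0.999, -0.031, -0.025, 0.0], [0.03, -0.179, -0.983, 1.081], [0.0, 0.0, 0.0, 1.0]]
scene 440.17244509094616 328.4741130685047 194.12032583901927 [[-0.79, 0.421, -0.445, 1.025], [0.613, 0.55, -0.568, 0.642], [0.005, -0.721, -0.693, 0.879], [0.0, 0.0, 0.0, 1.0]]
0.022 [ 9.89082151e-01  1.47364273e-01 -3.01399372e-05 -5.17630148e-04] 0.1
```

View pics/top0.png

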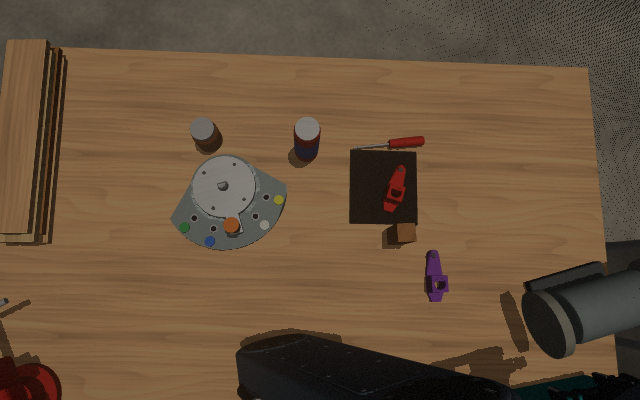

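View pics/scene0.png

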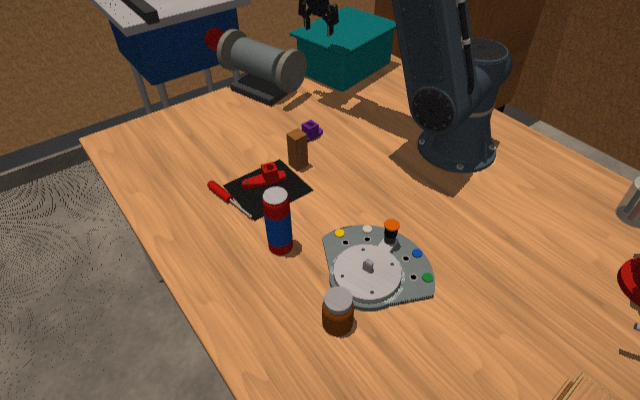

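Top view: jig with axis at about (223,186), orange knob (232,225), discs green (184,228), blue (210,241), white (264,225), yellow (278,199). The red cam is on the mat at about (396,188), nose up; offcut (402,233), can (307,138), jar (205,132), screwdriver (400,143). Green is the −60° hole.

```bash
cat > h.py <<'E'
import numpy as np,cv2
def cloud(d):
    v,u=np.mgrid[0:400,0:640]; z=d["depth"].astype(float)
    P=np.stack([(u-d["cx"])/d["fx"]*z,(v-d["cy"])/d["fy"]*z,z],-1)
    T=np.linalg.inv(d["camera_from_world"]); W=P@T[:3,:3].T+T[:3,3]; W[z==0]=np.nan
    return W
def hsv(d): return cv2.cvtColor(d["pixels"],cv2.COLOR_RGB2HSV).astype(int)
E
python3 - <<'E'
from h import *
from scipy.optimize import least_squares
D={n:dict(np.load(n+"0.npz")) for n in("top","scene")}
col={'orange':(5,16,170,90),'green':(50,85,100,50),'blue':(100,120,120,60),'yellow':(22,35,140,90)}
box={'top':(165,150,295,255),'scene':(315,215,440,312)}
M={}
for n,d in D.items():
    W=cloud(d);H=hsv(d);b=box[n];m0=np.zeros((400,640),bool);m0[b[1]:b[3],b[0]:b[2]]=1
    M[n]={}
    for c,(l,h,s,v) in col.items():
        m=m0&(H[...,0]>=l)&(H[...,0]<=h)&(H[...,1]>s)&(H[...,2]>v)
        k,L,S,C=cv2.connectedComponentsWithStats(m.astype(np.uint8)); 
        i=1+np.argmax(S[1:,4]); w=W[L==i]; w=w[np.isfinite(w[:,0])]
        z=np.nanmedian(w[:,2]); t=w[abs(w[:,2]-z)<.006]; M[n][c]=t.mean(0)
        print(n,c,C[i].round(1),S[i,4],t.mean(0).round(4),np.ptp(t,0).round(3))
    # cam
    b={'top':(345,145,420,226),'scene':(220,155,315,215)}[n]
    m=np.zeros((400,640),bool);m[b[1]:b[3],b[0]:b[2]]=1
    m&=((H[...,0]<9)|(H[...,0]>172))&(H[...,1]>120)&(H[...,2]>40)
    k,L,S,C=cv2.connectedComponentsWithStats(m.astype(np.uint8))
    for i in range(1,k):
        if S[i,4]<80: continue
        w=W[L==i]; w=w[np.isfinite(w[:,0])]
        print(n,'red',C[i].round(0),S[i,4],w.min(0).round(3),w.max(0).round(3))
        hi=w[w[:,2]>.048]; 
        if len(hi)>20:
            print(' hub',len(hi),hi.mean(0).round(4),hi[:,2].max(),cv2.minAreaRect(hi[:,:2].astype(np.float32)*1000))
            lo=w[(w[:,2]<.024)];print(' lobe z',np.median(lo[:,2]),cv2.minAreaRect(w[w[:,2]>.01][:,:2].astype(np.float32)*1000))
            far=w[np.argsort(-np.hypot(*(w[:,:2]-hi[:,:2].mean(0)).T))[:15]];print(' far',far.mean(0).round(4))
# base fit
for n in M:
    obs=[]
    def f(p,full=False):
        o=[]
        for c,k in(('green',-60),('blue',-30),('yellow',60)):
            a=p[2]+np.pi+np.radians(k); o+=list(p[:2]+.143*np.array([np.cos(a),np.sin(a)])-M[n][c][:2])
        a=p[2]+np.pi;o+=list(p[:2]+.11*np.array([np.cos(a),np.sin(a)])-M[n]['orange'][:2])
        return np.array(o)
    s=least_squares(f,[.4,.2,0]);print(n,'base',s.x.round(4),(1000*s.fun).round(1))
# bystanders & spindle
W=cloud(D['top'])
for nm,b in dict(can=(290,115,325,165),jar=(185,112,225,156),offcut=(380,218,420,246)).items():
    w=W[b[1]:b[3],b[0]:b[2]].reshape(-1,3);z=np.nanmax(w[:,2]);t=w[w[:,2]>z-.012];print(nm,z.round(3),t.mean(0).round(3))
w=W[165:205,200:245].reshape(-1,3);t=w[w[:,2]>.055];print('spindle',len(t),t.mean(0).round(4),t.max(0).round(3),t.min(0).round(3))
E
```

```text
top orange [230.8 224.4] 184 [0.4623 0.1692 0.0937] [0.036 0.034 0.01 ]
top green [184.1 227. ] 71 [0.4597 0.2987 0.0204] [0.021 0.023 0.009]
top blue [209.3 240.8] 75 [0.4268 0.233  0.0207] [0.023 0.024 0.008]
top yellow [278.2 199.4] 74 [0.5377 0.0643 0.0207] [0.024 0.023 0.008]
top red [395. 190.] 670 [ 0.516 -0.271 -0.   ] [ 0.641 -0.208  0.06 ]
 hub 196 [ 0.5615 -0.2331  0.0535] 0.05964928651629675 ((560.9741821289062, -232.95736694335938), (39.931610107421875, 40.54477310180664), 73.56952667236328)
 lobe z 0.017758887709100946 ((579.656494140625, -238.3533477783203), (40.14897155761719, 129.0564422607422), 73.56952667236328)
 far [ 0.6381 -0.2576  0.0179]
scene orange [391.5 224.4] 152 [0.4645 0.1735 0.0929] [0.037 0.037 0.01 ]
scene green [427.3 277. ] 80 [0.4613 0.3027 0.0199] [0.029 0.028 0.01 ]
scene blue [416.6 252.6] 68 [0.4282 0.2363 0.0201] [0.026 0.027 0.008]
scene yellow [339.3 232.6] 63 [0.5388 0.0676 0.0193] [0.029 0.027 0.01 ]
scene red [265. 177.] 674 [ 0.507 -0.314 -0.004] [ 0.645 -0.203  0.056]
 hub 110 [ 0.5639 -0.2287  0.0519] 0.055796537830070325 ((563.046264
[... 327 characters left out ...]
ne red [276. 208.] 330 [ 0.568 -0.179  0.   ] [0.709 0.033 0.183]
 hub 324 [0.6869 0.0199 0.1639] 0.18287700897871373 ((684.1503295898438, 12.86294174194336), (35.77042007446289, 60.554683685302734), 61.84743118286133)
 lobe z 0.00191662792980285 ((684.1503295898438, 12.86294174194336), (35.77042007446289, 60.554683685302734), 61.84743118286133)
 far [ 0.658  -0.0488  0.111 ]
top base [0.5667 0.2041 0.3207] [ 0.   0.3 -0.2 -0.2  0.1 -0.3  0.   0.2]
scene base [0.5683 0.2076 0.3193] [ 0.2  0.1  0.   0.3  0.4 -0.  -0.6 -0.4]
can 0.19 [ 0.675 -0.003  0.184]
jar 0.104 [0.696 0.254 0.099]
offcut 0.124 [ 0.454 -0.241  0.12 ]
spindle 55 [0.5636 0.2024 0.0622] [0.573 0.216 0.067] [0.556 0.193 0.056]
```

```bash
cat >> h.py <<'E'
BX,BY,YAW=.5675,.2058,.320
def quat(psi): return [np.cos(psi/2),np.sin(psi/2),0,0]
def knob(th,z): a=YAW+th+np.pi; return [BX+.11*np.cos(a),BY+.11*np.sin(a),z]
E
python3 - <<'E'
from h import *
from cell import r
P=[(knob(0,.2),.32),(knob(0,.070),.32),(knob(-.524,.086),-.204),(knob(-1.047,.086),-.727),([.562,-.231,.2],-.3),([.562,-.231,.037],-.3),([BX,BY,.2],-.727),([BX,BY,.067],-.727)]
for p,a in P:
    q=r.inverse_kinematics(p,quat(a)); print(None if q is None else np.round(q,2))
x,y,z=r.current_tool_pos(); r.move_linear([x,y,.25],vel=.2)
r.move_to(knob(0,.2),quat(.32))
r.move_linear(knob(0,.070),vel=.12)
print(r.current_t(),r.current_contact_force(),r.current_tool_pos())
r.set_gripper(0.3,20); print(r.current_opening())
r.set_gripper(0.0,30)
r.sleep(.3)
print(r.current_t(),r.current_contact_force(),r.current_torque(),r.current_opening(),r.current_finger_force(),r.current_tool_pos())
E
```

```text
[ 0.26  0.27  1.81 -0.    1.07  1.51]
[ 0.26  0.46  1.91 -0.    0.77  1.51]
[ 0.37  0.46  1.86 -0.    0.82  2.14]
[ 0.44  0.53  1.73 -0.    0.88  2.74]
[-0.47  0.47  1.51 -0.    1.16  1.4 ]
[-0.47  0.68  1.62 -0.    0.85  1.4 ]
[ 0.27  0.46  1.52 -0.    1.16  2.57]
[ 0.27  0.63  1.62 -0.    0.9   2.57]
4.35 [ 0.45110845 -0.46360775 -0.8586689 ] [0.46349056 0.17130856 0.07059309]
0.4248754882091403
5.3667 [-1.71440291 -0.09843596  6.37966607] [-0.08509589  0.24146312  0.05122119] 0.42879650113845463 29.19757068157196 [0.46327496 0.1712681  0.07042553]
```

```bash
python3 - <<'E'
from h import *
from cell import r,optics
r.set_gripper(0.0,80); print(r.current_contact_force(),r.current_opening(),r.current_finger_force())
r.move_linear(knob(0,.086),vel=.06)
print(r.current_t(),r.current_contact_force(),r.current_opening(),r.current_tool_pos())
d=optics.get_image("scene"); np.savez("s1.npz",**d)
cv2.imwrite("pics/s1.png",cv2.resize(d["pixels"][180:320,300:460,::-1],None,fx=4,fy=4))
E
```

```text
[-3.69117901 -0.90722734 12.11790299] 0.3935883801979119 78.36561441421509
6.0 [  3.67560528   0.95181592 -11.3183114 ] 0.39628518608415675 [0.4630389  0.1711714  0.08574266]
```

View pics/s1.png

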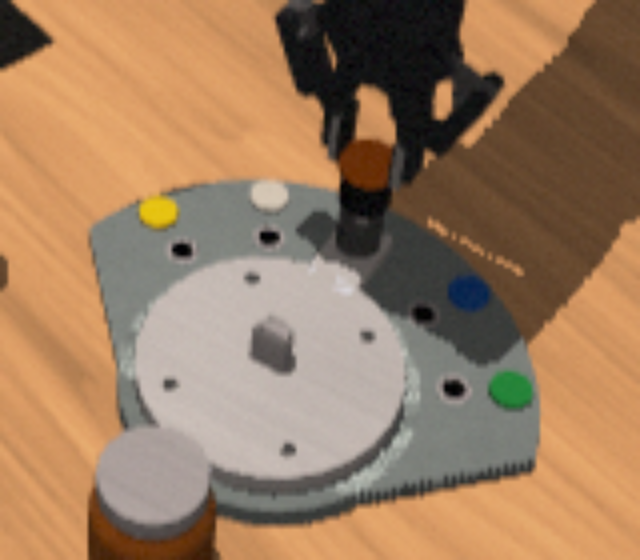

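Crop: the knob (365,165) is held with a visible gap over the collar (plunger up); the spindle, holes and green disc (511,390) are clear. Swing now.

```bash
python3 - <<'E'
from h import *
from cell import r,optics
for th in np.linspace(0,-np.pi/3,9)[1:]:
    r.move_linear(knob(th,.086),quat(YAW+th),vel=.08)
    print(r.current_t(),r.current_contact_force().round(1) if hasattr(r.current_contact_force(),'round') else r.current_contact_force())
print(r.current_tool_pos(),r.current_opening())
r.sleep(.2)
for z in(.082,.078,.074,.0705):
    p=knob(-np.pi/3,z); r.move_linear(p,vel=.05); print(z,np.round(r.current_contact_force(),1),r.current_opening())
E
```

```text
6.3833 [  3.3   2.1 -11.2]
6.7167 [  3.3   2.4 -11. ]
7.05 [  1.4   1.6 -10.9]
7.3833 [  0.8   2.5 -11.4]
7.7167 [ -0.8   2.6 -11.1]
8.05 [ -2.3   4.5 -11.2]
8.3833 [ -2.4   6.  -11. ]
8.7167 [ -3.1   7.1 -10.4]
[0.48475969 0.27896083 0.08571918] 0.39548239082183273
0.082 [-3.9  5.5 -9.9] 0.3906035396577725
0.078 [-3.9  6.6 -9.2] 0.3935607730367928
0.074 [-4.8  5.3 -7.2] 0.3896828317487304
0.0705 [-5.6  6.7 -4.7] 0.39319791437197005
```

```bash
python3 - <<'E'
from h import *
from cell import r,optics
r.set_gripper(1.0); print(np.round(r.current_contact_force(),1))
x,y,_=r.current_tool_pos()
r.move_linear([x,y,.2],vel=.2)
r.move_to([.5625,-.230,.2],quat(-.295))
print(r.current_t())
for n in("scene","top"):
    d=optics.get_image(n); np.savez(n+"2.npz",**d); W=cloud(d);H=hsv(d)
    b={'top':(165,150,295,255),'scene':(315,215,440,312)}[n];m=np.zeros((400,640),bool);m[b[1]:b[3],b[0]:b[2]]=1
    m&=(H[...,0]>=5)&(H[...,0]<=16)&(H[...,1]>170)&(H[...,2]>70);w=W[m];z=np.nanmedian(w[:,2]);w=w[abs(w[:,2]-z)<.006]
    c=w.mean(0);base={'top':(.5667,.2041),'scene':(.5683,.2076)}[n]
    print(n,len(w),c.round(4),'angle',np.arctan2(c[1]-base[1],c[0]-base[0])-np.pi-.32, np.hypot(c[1]-base[1],c[0]-base[0]))
    w=W[160:215,195:250] if n=='top' else W[250:300,345:395]; w=w.reshape(-1,3); w=w[(w[:,2]>.058)&(w[:,2]<.07)&(np.hypot(w[:,0]-BX,w[:,1]-BY)<.03)]
    print('spindle top',len(w),w.mean(0).round(4))
    if n=='scene':
        cv2.imwrite("pics/s2.png",cv2.resize(d["pixels"][130:320,200:460,::-1],None,fx=3,fy=3))
E
```

```text
[1.  0.9 0.3]
13.1417
scene 178 [0.488  0.2809 0.0929] angle -1.059791652269652 0.10872379390248191
spindle top 48 [0.5679 0.2107 0.0617]
top 181 [0.4838 0.2761 0.0937] angle -1.0349079877934486 0.10976819629550338
spindle top 48 [0.5644 0.2058 0.0624]
```

View pics/s2.png

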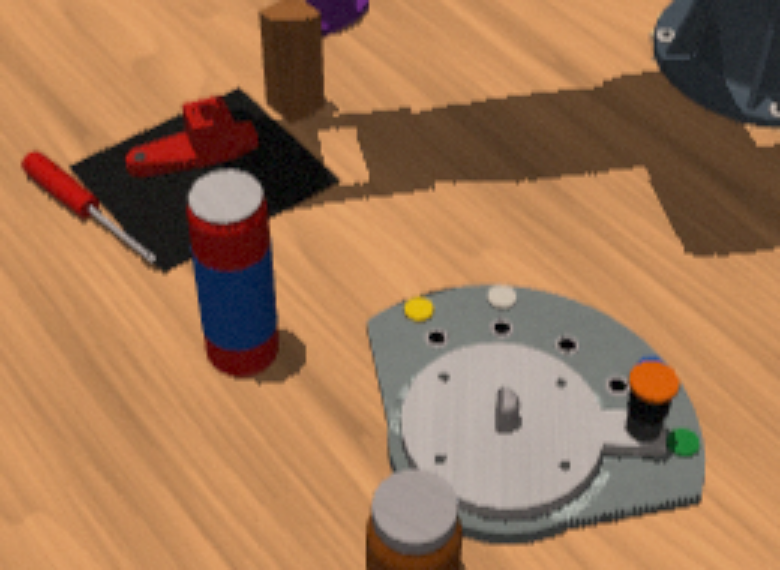

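Crop: the stage arm now points at the green disc (683,442) with the knob seated (cap height same as at the start in both cameras); the cam (200,140) is undisturbed. Now the cam.

```bash
python3 - <<'E'
from h import *
from cell import r,optics
c=[.5623,-.2302]
r.move_to(c+[.15],quat(-.288))
r.move_linear(c+[.037],vel=.1); print(r.current_t(),np.round(r.current_contact_force(),1))
r.set_gripper(0.0,25); print(np.round(r.current_contact_force(),1),r.current_opening(),r.current_finger_force())
r.set_gripper(0.0,70); print(np.round(r.current_contact_force(),1),np.round(r.current_torque(),2),r.current_opening(),np.round(r.current_tool_pos(),4))
r.move_linear(c+[.2],vel=.15); r.sleep(.2)
print(np.round(r.current_contact_force(),1),r.current_opening(),np.round(r.current_torque(),3))
r.move_to([.5678,.2067,.2],quat(-.727))
print(r.current_t(),np.round(r.current_tool_pos(),4),np.round(r.current_contact_force(),1),np.round(r.current_torque(),3))
r.move_linear([.5678,.2067,.125],vel=.15)
d=optics.get_image("scene"); np.savez("s3.npz",**d); cv2.imwrite("pics/s3.png",cv2.resize(d["pixels"][120:320,280:460,::-1],None,fx=3,fy=3))
np.savez("t3.npz",**optics.get_image("top"))
E
```

```text
14.8417 [-0.   0.2 -0.2]
[0.2 0.6 3.6] -0.0012340314058261264 1.7722431058064103
[0.9 1.2 4.5] [ 0.11 -0.1   0.02] 0.0010513487046312302 [ 0.5625 -0.2303  0.0372]
[ 0.5 -0.9  0.2] 0.0027699938098431406 [0.018 0.    0.042]
18.8667 [0.5681 0.206  0.2   ] [-0.1 -0.3 -0.4] [ 0.037 -0.023 -0.014]
```

View pics/s3.png

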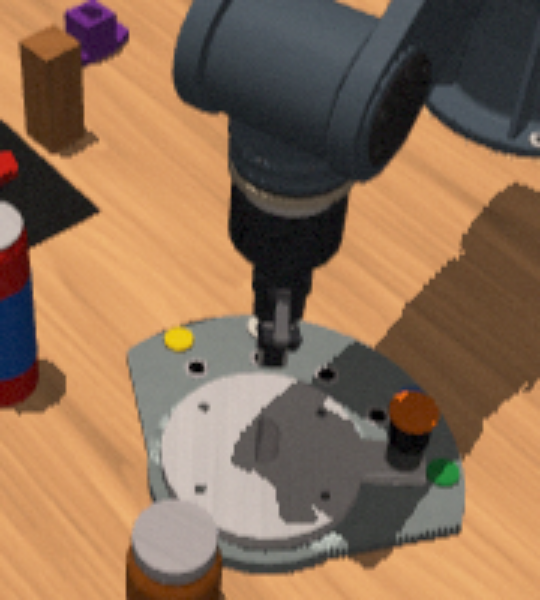

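The gripper shut on nothing; the cam is not in the hand. Look at the mat again.

```bash
python3 - <<'E'
from h import *
from cell import r,optics
d=dict(np.load("t3.npz")); cv2.imwrite("pics/t3.png",cv2.resize(d["pixels"][130:250,340:480,::-1],None,fx=4,fy=4))
r.set_gripper(1.0); print(r.current_opening(),r.current_t())
E
```

```text
1.0027017962546416 20.4
```

View pics/t3.png

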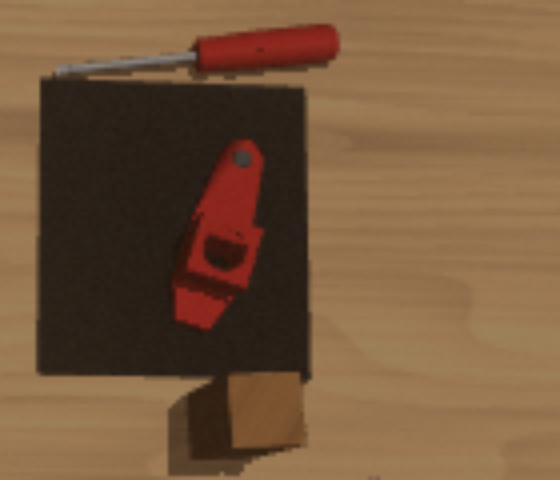

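```bash
cat > cam.py <<'E'
from h import *
def cam(d,b):
    W=cloud(d);H=hsv(d);m=np.zeros((400,640),bool);m[b[1]:b[3],b[0]:b[2]]=1
    m&=((H[...,0]<9)|(H[...,0]>172))&(H[...,1]>120)&(H[...,2]>40)
    k,L,S,C=cv2.connectedComponentsWithStats(m.astype(np.uint8))
    w=W[L==1+np.argmax(S[1:,4])]; w=w[np.isfinite(w[:,0])]
    hi=w[w[:,2]>.047]; w=w[w[:,2]>.010]
    R=lambda p:cv2.minAreaRect(p[:,:2].astype(np.float32)*1000)
    print('hub',len(hi),hi.mean(0).round(4),R(hi),'all',R(w),'zhist',np.histogram(w[:,2],np.arange(.005,.065,.005))[0])
E
python3 - <<'E'
from cam import *
for f in("top0","top2","t3"): cam(dict(np.load(f+".npz")),(345,145,420,226))
for f in("scene0","scene2","s3"): cam(dict(np.load(f+".npz")),(235,155,315,190))
E
```

```text
hub 198 [ 0.5615 -0.233   0.0534] ((560.9741821289062, -232.95736694335938), (39.931610107421875, 40.54477310180664), 73.56952667236328) all ((579.656494140625, -238.3533477783203), (40.14897155761719, 129.0564422607422), 73.56952667236328) zhist [  0  39 272  69  12  16  15  14  16 144  43]
hub 8 [ 0.5252 -0.1684  0.2903] ((533.2342529296875, -165.0458984375), (31.001083374023438, 102.65371704101562), 30.160594940185547) all ((539.000732421875, -197.7619171142578), (50.05305099487305, 159.6658935546875), 47.8691520690918) zhist [ 0 13 60 15  7  5  9  3  3  2  0]
hub 199 [ 0.561  -0.2328  0.0532] ((561.1018676757812, -233.32998657226562), (40.764835357666016, 40.979148864746094), 73.11042022705078) all ((579.1557006835938, -238.27528381347656), (40.875553131103516, 128.61395263671875), 74.41754150390625) zhist [  0  48 279  62  19  15  11  19  21 134  48]
hub 122 [ 0.5645 -0.2282  0.0515] ((562.8773803710938, -229.89495849609375), (45.3261604309082, 39.69929122924805), 72.69164276123047) all ((581.7459106445312, -234.8050994873047), (45.9921760559082, 129.37356567382812), 74.60179901123047) zhist [  0  93 190  21  19  28  30  28  39  89   5]
hub 116 [ 0.5639 -0.2282  0.0516] ((562.9224853515625, -228.41571044921875), (45.374141693115234, 40.31079864501953), 73.6478042602539) all ((582.3400268554688, -234.01754760742188), (45.55730056762695, 128.97508239746094), 73.6478042602539) zhist [  0 109 179  20  20  29  25  33  36  88   4]
hub 125 [ 0.564  -0.2278  0.0513] ((562.9185180664062, -228.80316162109375), (47.06901168823242, 40.4757080078125), 70.92298126220703) all ((581.732177734375, -235.50961303710938), (47.23480224609375, 128.2361297607422), 70.43709564208984) zhist [  0 106 184  17  25  28  24  31  42  86   4]
```

The cam is unmoved and was measured correctly, so the first closing must have gone wrong. Retry with opening checked at each step.

```bash
python3 - <<'E'
from h import *
from cell import r,optics
c=[.5623,-.2302]
r.move_linear([.5678,.2067,.2],vel=.3)
r.move_to(c+[.12],quat(-.288)); print(r.current_opening(),r.current_t())
if r.current_opening()<.95: raise SystemExit
r.move_linear(c+[.037],vel=.1); print(r.current_opening(),np.round(r.current_contact_force(),1))
for o in(.8,.6,.5,.4):
    r.set_gripper(o,25); print(o,r.current_opening(),r.current_finger_force(),np.round(r.current_contact_force(),1))
    if r.current_finger_force()>10: break
print(r.current_t(),np.round(r.current_tool_pos(),4))
d=optics.get_image("scene"); cv2.imwrite("pics/s4.png",cv2.resize(d["pixels"][80:220,200:340,::-1],None,fx=4,fy=4))
E
```

```text
0.99808625734469 22.4333
1.0015240331320778 [ 0.6 -1.6  0.2]
0.8 0.7979410650597905 0.0 [-0.6  1.  -0.6]
0.6 0.5993537728380479 0.0 [-0.8 -0.5  0.1]
0.5 0.5018450629783078 0.0 [0.1 0.2 0. ]
0.4 0.4003289684945045 0.0 [-0.1  0.6  0.2]
24.5417 [ 0.5623 -0.2302  0.037 ]
```

View pics/s4.png

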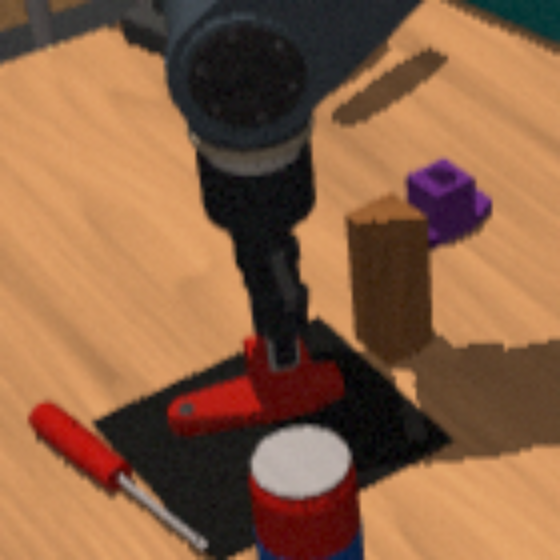

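```bash
python3 - <<'E'
from h import *
from cell import r,optics
for n in("scene","top"):
    d=optics.get_image(n);W=cloud(d)
    V=d["pixels"].max(-1)
    if n=="scene":
        for rr in range(150,182,3): print(rr,[tuple((W[rr,cc]*1000).round(0)) for cc in(268,271,274)],d["pixels"][rr,271])
    T=d["camera_from_world"]
    for p in([.5623,-.2302,.015],[.5685,-.2105,.03],[.5685,-.2105,.054],[.5562,-.2493,.054]):
        q=T[:3,:3]@p+T[:3,3]; print(n,p,(d["fx"]*q[0]/q[2]+d["cx"]).round(1),(d["fy"]*q[1]/q[2]+d["cy"]).round(1))
E
```

```text
150 [(np.float64(574.0), np.float64(-201.0), np.float64(138.0)), (np.float64(577.0), np.float64(-178.0), np.float64(155.0)), (np.float64(555.0), np.float64(-201.0), np.float64(130.0))] [44 44 41]
153 [(np.float64(588.0), np.float64(-175.0), np.float64(151.0)), (np.float64(585.0), np.float64(-166.0), np.float64(156.0)), (np.float64(576.0), np.float64(-165.0), np.float64(152.0))] [45 44 41]
156 [(np.float64(592.0), np.float64(-171.0), np.float64(146.0)), (np.float64(585.0), np.float64(-167.0), np.float64(145.0)), (np.float64(574.0), np.float64(-172.0), np.float64(136.0))] [35 34 33]
159 [(np.float64(592.0), np.float64(-173.0), np.float64(134.0)), (np.float64(582.0), np.float64(-175.0), np.float64(128.0)), (np.float64(575.0), np.float64(-171.0), np.float64(127.0))] [14 14 17]
162 [(np.float64(588.0), np.float64(-182.0), np.float64(116.0)), (np.float64(577.0), np.float64(-185.0), np.float64(108.0)), (np.float64(571.0), np.float64(-179.0), np.float64(110.0))] [20 20 23]
165 [(np.float64(587.0), np.float64(-185.0), np.float64(103.0)), (np.float64(570.0), np.float64(-201.0), np.float64(83.0
[... 672 characters left out ...]
8.0), np.float64(-212.0), np.float64(35.0)), (np.float64(570.0), np.float64(-209.0), np.float64(33.0)), (np.float64(560.0), np.float64(-208.0), np.float64(28.0))] [81 14 12]
180 [(np.float64(578.0), np.float64(-214.0), np.float64(22.0)), (np.float64(569.0), np.float64(-212.0), np.float64(19.0)), (np.float64(561.0), np.float64(-209.0), np.float64(16.0))] [86 20 14]
scene [0.5623, -0.2302, 0.015] 269.8 176.7
scene [0.5685, -0.2105, 0.03] 271.1 177.3
scene [0.5685, -0.2105, 0.054] 270.4 171.0
scene [0.5562, -0.2493, 0.054] 266.9 162.4
top [0.5623, -0.2302, 0.015] 391.2 194.0
top [0.5685, -0.2105, 0.03] 384.9 190.4
top [0.5685, -0.2105, 0.054] 386.7 188.7
top [0.5562, -0.2493, 0.054] 402.0 193.9
```

```bash
python3 - <<'E'
from h import *
from cell import r,optics
def shot():
    a=optics.get_image("scene")["pixels"][135:195,235:305,::-1]; b=optics.get_image("top")["pixels"][155:215,365:435,::-1]
    return np.hstack([cv2.convertScaleAbs(cv2.resize(i,None,fx=5,fy=4.5,interpolation=cv2.INTER_CUBIC),alpha=1.8) for i in(a,b)])
A=shot()
for o in(.3,.2):
    r.set_gripper(o,25); print(o,r.current_opening(),r.current_finger_force(),np.round(r.current_contact_force(),1),np.round(r.current_torque(),2))
cv2.imwrite("pics/m5.png",np.vstack([A,shot()])); print(r.current_t())
E
```

```text
0.3 0.29764841154927996 2.590577355840651 [-0.1  0.9  4.9] [0.02 0.01 0.  ]
0.2 0.19910466196980398 3.820207432800089 [1.4 1.7 8. ] [ 0.25 -0.06  0.03]
25.3917
```

View pics/m5.png

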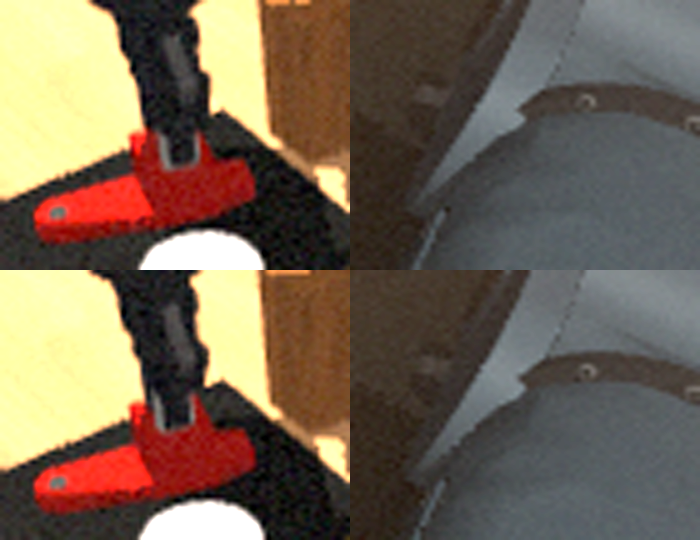

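Enlarged view: the finger in front of the hub ends only about at the hub's top edge (scene px ≈ (271,172), z≈55 mm), so the tips stand much higher than TCP−22 mm. Measure the real tip height clear of everything.

```bash
python3 - <<'E'
from h import *
from cell import r,optics
c=[.5623,-.2302]
r.set_gripper(1.0)
r.move_linear(c+[.10],vel=.15); r.sleep(.2)
for o in(1.0,.5):
    r.set_gripper(o)
    p=np.array(r.current_tool_pos())
    d=optics.get_image("scene");W=cloud(d).reshape(-1,3);px=d["pixels"].reshape(-1,3)
    y=np.array([-.284,-.959]);x=np.array([.959,-.284])
    rel=W[:,:2]-p[:2]; a=rel@x;b=rel@y
    m=(abs(a)<.02)&(abs(b)<.065)&(W[:,2]>.03)&(W[:,2]<.16)&(px.max(1).astype(int)-px.min(1)<18)
    w=W[m];bb=b[m]
    print(o,r.current_opening(),p.round(4),m.sum())
    for s in(-1,1):
        k=bb*s>0
        if k.sum()>5:
            zs=np.sort(w[k,2]);print(s,zs[:8].round(3),'b range of low',np.percentile(bb[k][w[k,2]<zs[0]+.02],[5,50,95]).round(3))
print(r.current_t(),r.finger_overhang)
cv2.imwrite("pics/s6.png",cv2.convertScaleAbs(cv2.resize(d["pixels"][100:200,220:330,::-1],None,fx=6,fy=6),alpha=1.8))
E
```

```text
1.0 1.002224496768712 [ 0.5622 -0.2301  0.0996] 77
-1 [0.133 0.134 0.136 0.136 0.137 0.139 0.139 0.14 ] b range of low [-0.059 -0.054 -0.048]
1 [0.13  0.132 0.134 0.136 0.138 0.139 0.14  0.143] b range of low [0.04  0.041 0.045]
0.5 0.5034905550741773 [ 0.5623 -0.2302  0.1   ] 76
-1 [0.123 0.124 0.124 0.126 0.127 0.128 0.128 0.129] b range of low [-0.038 -0.033 -0.027]
1 [0.121 0.123 0.126 0.127 0.129 0.131 0.132 0.134] b range of low [0.019 0.02  0.022]
27.6333 0.022
```

View pics/s6.png

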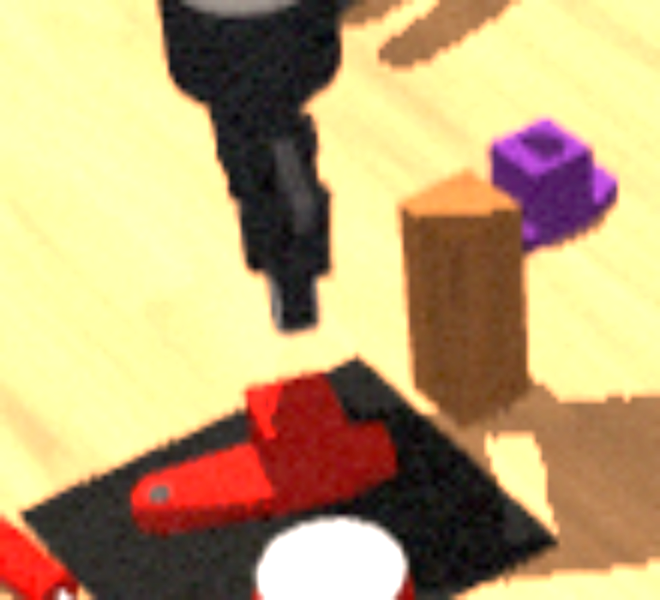

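The tips really are about 22 mm *behind* the reported TCP (at half opening), i.e. everything must go about 40 mm lower. Grasp again with a guarded descent.

```bash
python3 - <<'E'
from h import *
from cell import r,optics
c=[.5623,-.2302]
r.set_gripper(1.0)
for z in(.03,.015,.003,-.004):
    r.move_linear(c+[z],vel=.12); f=np.array(r.current_contact_force())
    if np.abs(f).max()>6: print('contact',z,f.round(1)); break
r.set_gripper(.4,25); print(r.current_opening(),r.current_finger_force(),np.round(r.current_contact_force(),1))
r.set_gripper(.0,60); print(r.current_opening(),r.current_finger_force(),np.round(r.current_contact_force(),1),np.round(r.current_torque(),2),np.round(r.current_tool_pos(),4))
if r.current_opening()>.3:
    r.move_linear(c+[.12],vel=.15); r.sleep(.2)
    print(np.round(r.current_contact_force(),1),r.current_opening(),np.round(r.current_torque(),3))
print(r.current_t())
E
```

```text
0.46035925804352607 26.292463839054108 [-0.5 -0.6  3.8]
0.4640628028045184 61.16600275039673 [-1.2 -0.2  5.5] [ 0.02  0.15 -0.01] [ 0.5625 -0.2303 -0.0036]
[ 0.3  0.7 -3. ] 0.4621155614505894 [ 0.019  0.031 -0.01 ]
31.5167
```

```bash
python3 - <<'E'
from h import *
from cell import r,optics
s=[.5678,.2067];q=quat(-.727)
r.move_linear([.5623,-.2302,.225],vel=.25)
r.move_to(s+[.225],q); 
r.move_linear(s+[.075],vel=.2); r.sleep(.15)
print(r.current_t(),np.round(r.current_tool_pos(),4),np.round(r.current_contact_force(),1))
d=optics.get_image("scene");np.savez("s7.npz",**d)
for z in np.arange(.066,.025,-.004):
    r.move_linear(s+[z],vel=.08); f=np.array(r.current_contact_force()); print(round(z,3),f.round(1),np.round(r.current_torque(),2))
    if f[2]>15 or np.abs(f[:2]).max()>15: break
print(r.current_t())
d=optics.get_image("scene");np.savez("s8.npz",**d)
cv2.imwrite("pics/s8.png",cv2.convertScaleAbs(cv2.resize(d["pixels"][190:320,310:450,::-1],None,fx=4.5,fy=4.5),alpha=1.6))
E
```

```text
34.7417 [0.5685 0.2069 0.0763] [-0.2 -0.2 -3.7]
0.066 [-0.5 -0.2 -3.8] [-0.03 -0.01 -0.02]
0.062 [-0.  -1.  -3.5] [ 0.02  0.01 -0.01]
0.058 [-0.2 -0.2 -3.2] [-0.01  0.   -0.  ]
0.054 [-0.1 -0.6 -3.3] [0.01 0.06 0.02]
0.05 [ 0.2 -0.4 -2.8] [-0.02  0.07  0.01]
0.046 [-0.4  0.3 -3.3] [0.02 0.02 0.01]
0.042 [ 0.5 -1.  -3.7] [0.02 0.05 0.01]
0.038 [-0.5  0.3 -3.1] [-0.02  0.01  0.02]
0.034 [-0.5 -0.3 -3.6] [ 0.04 -0.02  0.07]
0.03 [-0.5 -0.1 -3.2] [ 0.04 -0.04  0.01]
0.026 [ 0.4 -0.1  1.1] [0.07 0.   0.07]
37.55
```

View pics/s8.png

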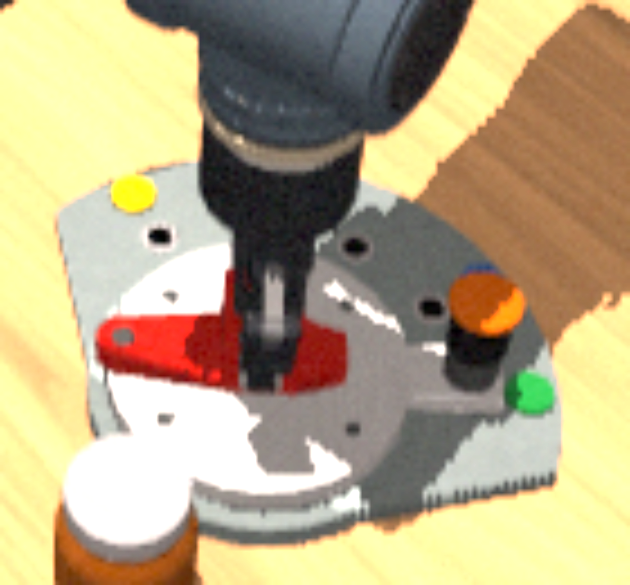

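Crop: the cam lies flat on the stage, nose (125,335) opposite the plunger arm, knob still at green. It went on freely; now it touches the stage. Press lightly, release, retreat, check.

```bash
python3 - <<'E'
from cam import *
from cell import r,optics
s=[.5678,.2067]
for z in(.0245,.023):
    r.move_linear(s+[z],vel=.05); f=r.current_contact_force(); print(np.round(f,1))
    if f[2]>8: break
r.set_gripper(1.0); r.move_linear(s+[.15],vel=.2)
r.move_to([.42,-.02,.25],quat(-.3)); r.sleep(.3)
print(r.current_t(),r.current_opening(),np.round(r.current_contact_force(),1))
for n,b in(("top",(165,130,300,255)),("scene",(310,190,450,300))):
    d=optics.get_image(n);W=cloud(d);H=hsv(d);m0=np.zeros((400,640),bool);m0[b[1]:b[3],b[0]:b[2]]=1
    base=np.array({'top':(.5667,.2041),'scene':(.5683,.2076)}[n]); m0&=np.hypot(W[...,0]-base[0],W[...,1]-base[1])<.13
    m=m0&((H[...,0]<5)|(H[...,0]>172))&(H[...,1]>120)&(H[...,2]>40);w=W[m]
    R=lambda p:np.round(np.hstack([*cv2.minAreaRect(p[:,:2].astype(np.float32)*1000)[:2],cv2.minAreaRect(p[:,:2].astype(np.float32))[2]]),1)
    print(n,len(w),'hub',R(w[w[:,2]>.077]),np.median(w[w[:,2]>.077,2]),'lobe z',np.median(w[w[:,2]<.06,2]),R(w))
    k=m0&(H[...,0]>=5)&(H[...,0]<=16)&(H[...,1]>170)&(H[...,2]>70);k=W[k];print('cap',len(k),np.nanmedian(k,0).round(4))
E
```

```text
[-5.1 -1.2 19.6]
40.55 1.002851997432883 [-0.7 -0.4 -0.5]
top 657 hub [567.7 204.5  39.9  39.4  48.2] 0.08342169490793877 lobe z 0.04734112282245406 [582.2 191.4  40.8 128.3  49.3]
cap 211 [0.4864 0.2742 0.0929]
scene 947 hub [568.5 208.3  44.4  38.6  48.9] 0.08263049353903695 lobe z 0.04659543334142724 [569.9 179.8  84.9 129.1  46.7]
cap 179 [0.4877 0.281  0.093 ]
```

Hub top is at 83 mm (nominal 84), the lobe top is at 47 mm (nominal 48), and the hub is centred on the axis. The yaw matches and the plunger is home, so I'm handing in.

```bash
python3 -c "
from cell import r
print(r.hand_in(), r.current_t())"
```

```text
the job is handed in; nothing more can be done
the job is handed in; nothing more can be done
```

The job is handed in at about 41 s: the stage is locked at the green hole and the red cam sits fully down on the spindle and is released; a first cam grasp closed on nothing without moving the cam, and I did not re-measure the bystanders at the end.

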